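# Half-shade a culture dish at the exposure lamp

## Task

Slide the larger culture dish along the bench, without lifting or tipping it, until it stands fully inside the ring drawn in front of the low exposure lamp, keeping the lamp's sprung shutter shut meanwhile. Then take the black tab on the shutter with the fingers, slide the shutter half open (never beyond three quarters) and finish while still holding it there against its spring. Leave the timer and the small dish where they are.

Things in the scene. Friction and masses are not known exactly. Their poses are not given: they have to be found in the camera images.
- dish: The larger culture dish: clear round dish with pink contents, 55 mm across and 13 mm high, 28 to 56 g, loose on the bench. Origin at the centre of its underside, z up; being round, its yaw does not matter.
- lamp: Exposure lamp, fixed: low grey box, 46 mm high. Its front face looks along its own -x, towards the robot (yaw within 0.2 rad), and has a white window 50 mm wide. Origin on the bench below the front face, mid-window; the box spans x 0 to 50, y -104 to +44 mm; rails and shutter reach x = -8. Black lines on its top at y = 0, -30 (the longer) and -60 mm mark the tab's place shut, half and fully open.
- ring_centre (a point): Centre of the thin black ring drawn on the bench (inner diameter 72 mm, no height), 110 mm straight in front of the lamp's window (lamp x = -110 mm, y = 0). The ring and the lamp keep together.
- shutter_slide (a joint): Steel shutter plate in rails across the lamp's window: 0 = shut, 0.060 m = fully open, 0.030 = half. It opens along the lamp's own -y (to the right as seen from the robot). A spring pushes it shut: about 4 N when shut, 8.5 N at half and 13 N fully open (150 N/m); it runs shut when let go.
- shutter: The shutter with its black upright grip tab. The tab is 12 mm thick along the slide (lamp y), 22 mm deep (lamp x, -15 to +7 mm), rising from 50 to 82 mm above the bench, free on all sides above the lamp's 46 mm top. The body's origin is on the bench, 70 mm below point tab_grip and 4 mm further along lamp +x; axes as the lamp's.
- tab_grip (a point): Point in the middle of the black tab, 70 mm above the bench, 12 mm below the tab's top: where to grip. Moves with the shutter.
- timer: Bystander: white lab timer, 62 x 66 x 18 mm, loose. Origin at the centre of its underside. The larger dish and the timer may have exchanged places. Leave it.
- small_dish: Bystander: small culture dish, 38 mm across, 10 mm high, loose, near the bench's front edge. Origin at the centre of its underside. Leave it. Elsewhere, fixed: a tall microscope on the right (x over 0.4, y -0.3 to -0.6 m; draw the arm in before swinging past it), a joystick about 0.2 m high round x 0.40 to 0.55, y 0.0 to -0.1, a power unit close behind the lamp.
There are look-alikes about, which are no part of the job. Leave any green or orange look-alike of the dish alone.

How it is judged:
By the outcome, as a careful person would: the job done as asked, in the order asked, and still so for the second after the job is handed in, while the arm keeps its last pose, push and grip.
It also fails if it takes over 56 s, if anything falls off the work surface, if the arm or the gripper's body presses on something with over 40 N, if the wrist force passes 120 N, or if a joint passes its speed limit or range.

## Robot

A 6-joint arm with a two-finger parallel gripper is mounted at the origin on a cart in front of the work surface, level with it; the furniture and walls round the work are solid. World frame = base frame: x ahead of the robot, y to its left, z up, the work surface at z = 0. Lengths are in m, angles in rad, forces in N, time in s.
With the tool pointing down it reaches from about 0.35 to 0.975 m from the base axis. Payload 4.9 kg.
Tool frame: the origin (TCP) lies on the centre line of the jaws, within the pads' length; the fingertips stand 14 mm ahead of it and the grasp point (between the pads) lies 5 mm behind it; z points along the fingers, y is the line along which they close (so a half turn about z gives the same grasp; the last joint's range is limited). The gripper opens to 85 mm and grips with 20 to 120 N. Pads are 22 mm wide; open, the fingers measure 114 mm over their backs; the gripper's body (76 mm by 85 mm) begins 54 mm behind the grasp point. The pads swing forward as they close: fully open they stand 13 mm farther back than shut.
Start: joints at [1.187, 0.053, 1.613, -0, 1.476, -0.119], TCP at [0.164, 0.603, 0.219] pointing down, gripper open.
Joint ranges: [-3.01, 3.01], [-1.01, 2.22], [0.06, 2.58], [-1.02, 4.17], [0.09, 2.62], [-3.14, 3.14]. Speed limits (rad/s): [2.57, 2.57, 3.14, 3.14, 3.14, 3.14].

## Interface

Orientations are given as a rotation vector (axis times angle).
In Python, from rig import monitor, eyes, order gives the robot as it stands.
- The arm moves only by the tool move_arm, never from a script. Its argument "steps" is a list of rows, each a list of 3 entries, a list of its own where there are three numbers: the shift along the tool's x, y, z each as a share of 0.15 m, from -1 to 1, then the turn, a rotation vector about the tool's x, y, z each as a share of 45 degrees, from -1 to 1, then the closure, from -1 (fully open) to 1 (shut), so that 0 is half open. A call has 1 to 8 rows; each row is the pose to reach, as a shift and turn from the pose commanded when the call began, along the tool's axes at that moment; what a row does not reach only later rows make up. A row lasts 1/12 s, in which the tool goes at most 41.7 mm and 7.16 degrees, less where a joint would pass 70% of its speed; a pose out of reach is approached as far as the arm can. A call with a number of a shift or a turn outside -1 to 1 is refused whole. A call with a gripper value outside its range is refused whole. The fingers move at their own pace and stop on an object; "force" is the grip in N (left out, the last holds). Time passes only in rows, so rows that repeat a pose let the fingers close. It gives the time, the measured TCP pose, the force, the opening and the grip force at its end, in the units of the state.
- monitor.observe(): the state, without advancing time (a new reading comes with each control period).
- eyes.snapshot(name): name is "side" or "top"; returns the picture (384x512x3 uint8, red, green, blue); there is no depth.
- eyes.camera_params(name): a dict with "intrinsics" (3x3 intrinsics, pixels), "R" (3x3) and "t" (3): a world point X has camera coordinates R X + t. Camera axes: x right, y down, z forward; pixel columns grow to the right and rows downward; lengths in m; the calibration is good to about 2 mm. A picture is of the moment at which its call begins. camera_params takes no time and is no camera call.
- order.hand_in(): hands the job in; it is judged then, once.
Trained networks look in the newest picture that a camera, given by its name, has taken for a name from the list of things; names that differ only in an ending like _2 or _b are one class to them, and where a whole thing is asked for, a point or a joint stands for the part that bears it (a point fixed in the world has none). Each returns a list of dicts, best first, with "p" (0 to 1); they miss things now and then, are a little off and sometimes report something else, mostly with a low value. They report only what shows in the picture. A call takes as long as a camera call. They do not tell look-alikes from the thing itself.
- eyes.recognise(query, camera): "rect" ([left, top, right, bottom] in pixels, round what is visible of it).
The state is a dict: "clock": time; "q": joint angles; "joint_vel": joint speeds; "joint_efforts": joint torques, N m; "ee_pos": TCP position; "ee_rot": TCP orientation; "contact_force": force on the tool from outside, world axes, zero at the start; "moment": the same for the moment, N m; "opening": finger opening in m; "finger_force": force on a finger pad.
Only numpy, scipy, OpenCV 4.12 (cv2) and the standard library are available. Lean on these libraries where they do the work, as an engineer would, in place of code of your own. Each camera call takes 0.05 s, during which the arm holds its last target. There are 200 camera calls.

## Working session

There is one attempt and no reset: what is moved stays moved. The work goes in short steps, Python scripts to look and compute and a tool call to move; the robot and the scene stay as the last step left them, time stands still between calls to the robot, and variables do not carry over. Pictures are saved under pics/ and viewed, at most 10 in all, crops included, and the job is handed in when it is done.

Besides the shell and the picture viewer there is one more tool, called in YAML: its name, and indented under it one key for each argument. move_arm: Moves the arm, as the interface text tells. Shift numbers are shares of 0.15 m and turn numbers shares of 45 degrees, none past 1 either way. Its arguments: {"type":"object","properties":{"steps":{"type":"array","items":{"type":"array"}},"force":{"type":"number"}},"required":["steps"]}

```bash
mkdir -p pics
python3 - <<'E'
from rig import monitor, eyes, order
import cv2
s=monitor.observe(); print(s)
for c in("top","side"):
    im=eyes.snapshot(c); cv2.imwrite(f"pics/{c}0.png",cv2.cvtColor(im,cv2.COLOR_RGB2BGR))
    for q in("dish","lamp","timer","small_dish","shutter"):
        print(c,q,[(round(d["p"],2),[round(v) for v in d["rect"]]) for d in eyes.recognise(q,c)][:4])
    print(eyes.camera_params(c))
E
```

```text
{'clock': 0.0, 'q': array([ 1.18702173e+00,  5.33774994e-02,  1.61431393e+00, -9.28758543e-06,
        1.47599291e+00, -1.19016474e-01]), 'joint_vel': array([-0.00166961,  0.00026017,  0.00097645, -0.00055264,  0.00266348,
       -0.00047576]), 'joint_efforts': array([ 1.02257844e-03, -3.93672645e+01, -3.70182788e+01,  5.49893537e-05,
        6.96119983e-03, -1.39931394e-06]), 'ee_pos': array([0.16331206, 0.60260618, 0.21743834]), 'ee_rot': array([-0.41459839, -3.11359755,  0.00318544]), 'contact_force': array([-0.58361792, -0.24351961, -0.14151221]), 'moment': array([-0.03908317, -0.02113599, -0.00788055]), 'finger_force': 0.0, 'opening': 0.08565862086365124}
top dish [(0.95, [186, 217, 212, 241]), (0.71, [318, 218, 343, 246]), (0.57, [337, 170, 365, 201])]
top lamp [(0.87, [239, 119, 310, 147]), (0.61, [259, 241, 279, 257])]
top timer [(0.58, [188, 165, 222, 193])]
top small_dish [(0.8, [260, 242, 280, 257])]
top shutter [(0.54, [259, 134, 262, 149])]
{'intrinsics': array([[473.01699871,   0.        , 261.23377457],
       [  0.        , 473.01699871, 192.25577748],
       [  0.   
[... 223 characters left out ...]
, 1.00498065])}
side dish [(0.77, [212, 185, 232, 195]), (0.57, [190, 252, 208, 266])]
side lamp [(0.72, [291, 187, 327, 248])]
side timer [(0.86, [246, 181, 275, 201])]
side small_dish [(0.69, [247, 180, 273, 200]), (0.58, [190, 218, 201, 229])]
side shutter [(0.74, [293, 189, 303, 217])]
{'intrinsics': array([[401.12182074,   0.        , 254.72388303],
       [  0.        , 401.12182074, 196.06659035],
       [  0.        ,   0.        ,   1.        ]]), 'R': array([[ 9.99899958e-01, -1.41423237e-02,  2.61385022e-04],
       [-6.88971940e-03, -5.03094139e-01, -8.64204153e-01],
       [ 1.23533561e-02,  8.64115896e-01, -5.03141245e-01]]), 't': array([-0.49760219,  0.21919052,  0.61486938])}
```

View pics/top0.png

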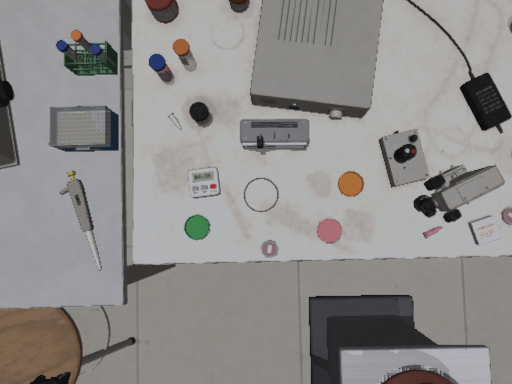

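View pics/side0.png

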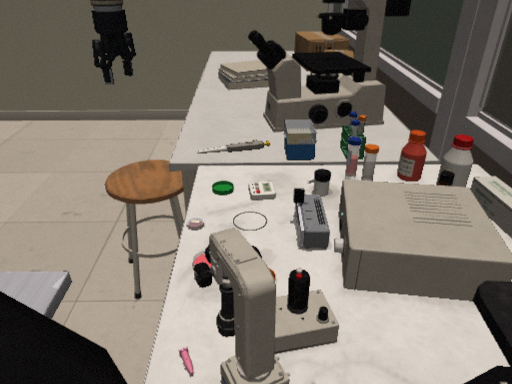

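The top view shows the pink dish at about (329,231), the ring at (261,195) and the lamp at (275,133) with its tab at (261,142). The small dish is at (270,248), the timer at (203,182), and the look-alikes are green at (197,227) and orange at (350,184). The side view agrees, with the pink dish partly hidden behind the microscope arm.

```bash
cat > h.py <<'E'
import numpy as np, cv2
from rig import monitor, eyes, order
from scipy.spatial.transform import Rotation as Ro
def px2w(c,uv,z):
    p=eyes.camera_params(c);K,R,t=(np.array(p[k],float) for k in("intrinsics","R","t"))
    C=-R.T@t; d=R.T@np.linalg.solve(K,[uv[0],uv[1],1.]); return C+d*(z-C[2])/d[2]
def w2px(c,X):
    p=eyes.camera_params(c); x=p["intrinsics"]@(p["R"]@np.array(X)+p["t"]); return x[:2]/x[2]
def snap(c,n):
    im=eyes.snapshot(c); cv2.imwrite(f"pics/{n}.png",im[:,:,::-1]); return im
def pink(im,box):
    l,t,r,b=box; h=cv2.cvtColor(im,cv2.COLOR_RGB2HSV)[t:b,l:r]
    m=((h[...,0]>165)|(h[...,0]<5))&(h[...,1]>70)&(h[...,2]>120)
    n,_,st,ce=cv2.connectedComponentsWithStats(m.astype(np.uint8))
    i=1+st[1:,4].argmax(); return ce[i]+[l,t],st[i]
E
python3 - <<'E'
from h import *
im=cv2.imread("pics/top0.png")[:,:,::-1].copy()
c,st=pink(im,(300,205,360,255)); print("pink",c,st,px2w("top",c,.008).round(4))
g=cv2.cvtColor(im,cv2.COLOR_RGB2GRAY)
m=(g<110).astype(np.uint8); n,l,s,ce=cv2.connectedComponentsWithStats(m[170:220,235:290])
for i in range(1,n):
    if s[i,4]>20:
        p=np.argwhere(l==i)[:,::-1]+[235,170]
        W=np.array([px2w("top",q,0)[:2] for q in p]); A=np.c_[2*W,np.ones(len(W))]; x=np.linalg.lstsq(A,(W**2).sum(1),rcond=None)[0]
        print("ring",x[:2],"r",np.sqrt(x[2]+x[:2]@x[:2]))
for n_,b,z in(("timer",[188,165,222,198],.018),("small",[260,241,279,257],.01)):
    print(n_,px2w("top",((b[0]+b[2])/2,(b[1]+b[3])/2),z))
crop=cv2.resize(im[100:265,230:370],None,fx=3.6,fy=3.6,interpolation=cv2.INTER_CUBIC); cv2.imwrite("pics/crop0.png",crop[:,:,::-1])
E
```

```text
pink [328.94117647 230.16705882] [ 18  14  23  23 425] [0.4082 0.173  0.008 ]
ring [0.49265795 0.32103935] r 0.035302114456042255
timer [0.52123634 0.4411786  0.018     ]
small [0.37051969 0.30366448 0.01      ]
```

View pics/crop0.png

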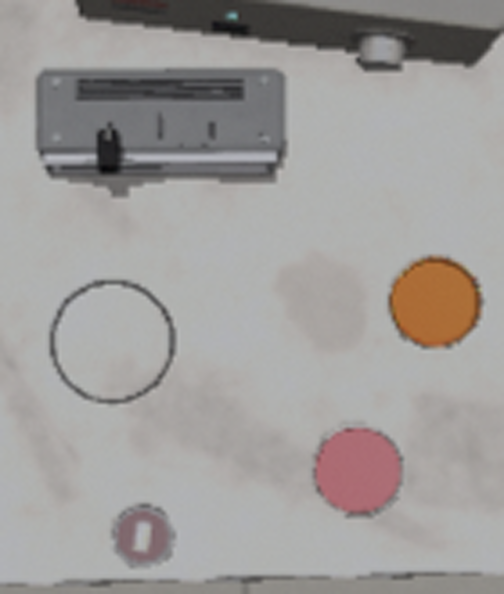

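```bash
cat >> h.py <<'E'
ring=np.array([0.4927,0.321])
def rel(target,yawdir=None):
    "shift shares in tool axes to target xyz, turn share about tool z to bring tool y on yawdir"
    s=monitor.observe(); R=Ro.from_rotvec(s["ee_rot"]); d=R.inv().apply(np.array(target)-s["ee_pos"])/.15
    out=d.round(3)
    if yawdir is not None:
        y=R.inv().apply([*yawdir,0]); y=y if y[1]>0 else -y
        return out,(np.degrees(np.arctan2(-y[0],y[1]))/45).round(3)
    return out
E
python3 - <<'E'
from h import *
f=lambda u,v,z:px2w("top",(230+(u+.5)/3.6-.5,100+(v+.5)/3.6-.5),z)[:2]
a,b=f(40,70,.046),f(285,68,.046); v=a-b; print("rear edge",a,b,np.linalg.norm(v),"yaw",np.arctan2(-v[0],v[1]))
l1,l2=f(160,127,.046),f(211,130,.046); print("lines",l1,l2,np.linalg.norm(l1-l2), np.arctan2(*((l1-l2)*[-1,1])))
ff=f(40,150,.046),f(283,152,.046); v=ff[0]-ff[1]; print(ff,np.arctan2(-v[0],v[1]))
print("tab top",f(108,135,.082),f(108,150,.07))
s=monitor.observe(); print(Ro.from_rotvec(s["ee_rot"]).as_matrix().round(3))
print(rel([.408,.173,.10],[0,1]))
E
```

```text
rear edge [0.65112772 0.35796539] [0.64788336 0.21195346] 0.14604797345452925 yaw -0.02221621049649081
lines [0.6145486  0.28724654] [0.61184771 0.25701091] 0.03035602300869223 -0.08909148537593915
(array([0.60280889, 0.35899137]), array([0.59738825, 0.21476027])) -0.03756534552052767
tab top [0.60362669 0.31742147] [0.59716017 0.31792582]
[[-0.965  0.262 -0.   ]
 [ 0.262  0.965  0.   ]
 [ 0.     0.    -1.   ]]
(array([-2.323, -2.342,  0.792]), np.float64(-0.337))
```

move_arm:
  steps:
    - [[-0.8,-0.8,0],[0,0,0],-1]
    - [[-0.8,-0.8,0],[0,0,0],-1]
    - [[-0.8,-0.8,0],[0,0,0],-1]
    - [[-0.8,-0.8,0],[0,0,0],-1]
    - [[-0.8,-0.8,0],[0,0,0],-1]
    - [[-0.8,-0.8,0],[0,0,0],-1]
  force: 20

```text
clock: 1.1
ee_pos: [0.249, 0.4547, 0.2189]
ee_rot: [0.42, 3.113, 0.001]
contact_force: [-0.0, 0.2, 0.1]
opening: 0.0852
finger_force: 0.0
```

move_arm:
  steps:
    - [[-0.8,-0.8,0],[0,0,0],-1]
    - [[-0.8,-0.8,0],[0,0,0],-1]
    - [[-0.8,-0.8,0],[0,0,0],-1]
    - [[-0.8,-0.8,0],[0,0,0],-1]
    - [[-0.8,-0.8,0],[0,0,0],-1]
    - [[-0.8,-0.8,0],[0,0,0],-1]

```text
clock: 1.6
ee_pos: [0.3334, 0.3083, 0.2191]
ee_rot: [0.419, 3.113, 0.002]
contact_force: [-0.8, 0.7, -0.2]
opening: 0.0852
finger_force: 0.0
```

move_arm:
  steps:
    - [[-0.72,-0.74,0.6],[0,0,-0.3],-1]
    - [[-0.72,-0.74,0.6],[0,0,-0.3],-1]
    - [[-0.72,-0.74,0.6],[0,0,-0.3],-1]
    - [[-0.72,-0.74,0.6],[0,0,-0.3],-1]
    - [[-0.72,-0.74,0.6],[0,0,-0.3],-1]
    - [[-0.72,-0.74,0.6],[0,0,-0.3],-1]
    - [[-0.72,-0.74,0.6],[0,0,-0.3],-1]

```text
clock: 2.18
ee_pos: [0.4072, 0.1744, 0.1281]
ee_rot: [-0.045, -3.139, -0.001]
contact_force: [0.1, 0.8, 0.6]
opening: 0.0851
finger_force: 0.0
```

Run:
```python
from h import *
s=monitor.observe(); print({k:np.round(s[k],4) for k in s}); print(rel([.408,.173,.03],[.03,1]))
im=snap("side","side1"); im2=snap("top","top1")
a=cv2.resize(im[150:350,150:350],(400,400)); b=cv2.resize(im2[100:300,220:420],(400,400))
cv2.imwrite("pics/v1.png",np.hstack([a,b])[:,:,::-1])
```

```text
{'clock': np.float64(2.1833), 'q': array([ 2.3570e-01, -3.3290e-01,  2.1138e+00,  1.1000e-03,  1.3625e+00,
       -1.3064e+00]), 'joint_vel': array([ 0.0288, -0.0236, -0.0217,  0.0034,  0.0041,  0.0001]), 'joint_efforts': array([-1.10590e+00, -2.04525e+01, -3.47879e+01, -8.38000e-02,
       -1.00000e-02, -3.45000e-02]), 'ee_pos': array([0.4072, 0.1744, 0.1281]), 'ee_rot': array([-4.5500e-02, -3.1392e+00, -9.0000e-04]), 'contact_force': array([0.063 , 0.8257, 0.6391]), 'moment': array([-0.0198, -0.0594,  0.0069]), 'finger_force': np.float64(0.0), 'opening': np.float64(0.0851)}
(array([-0.007, -0.01 ,  0.654]), np.float64(0.001))
```

View pics/v1.png

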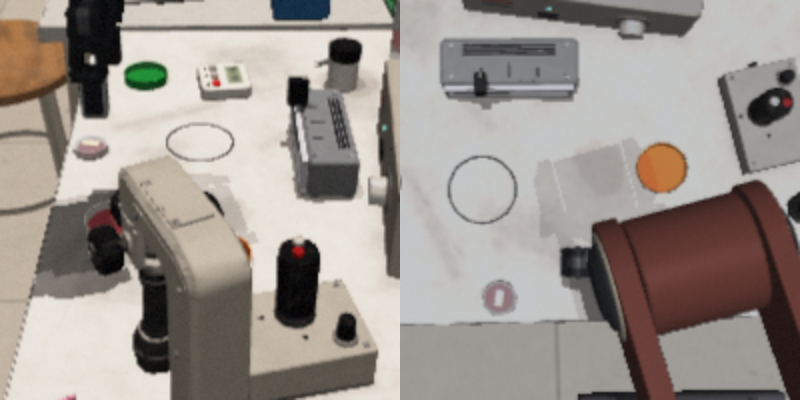

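The side crop shows the open fingers over the pink dish at the left, and the top crop shows the arm covering the dish. Everything else is untouched.

move_arm:
  steps:
    - [[0,-0.01,0.3],[0,0,0],-1]
    - [[0,-0.01,0.5],[0,0,0],-1]
    - [[0,-0.01,0.62],[0,0,0],-1]
    - [[0,-0.01,0.68],[0,0,0],-1]
    - [[0,-0.01,0.72],[0,0,0],-1]
    - [[0,-0.01,0.72],[0,0,0],-1]

```text
clock: 2.78
ee_pos: [0.4076, 0.1728, 0.0209]
ee_rot: [0.043, 3.141, 0.0]
contact_force: [-0.1, -0.6, 0.2]
opening: 0.0852
finger_force: 0.0
```

move_arm:
  steps:
    - [[0,0,0],[0,0,0],-0.46]
    - [[0,0,0],[0,0,0],-0.46]
    - [[0,0,0],[0,0,0],-0.46]
    - [[0,0,0],[0,0,0],-0.46]
    - [[0,0,0],[0,0,0],-0.46]
    - [[0,0,0],[0,0,0],-0.46]

```text
clock: 3.28
ee_pos: [0.4079, 0.1719, 0.0211]
ee_rot: [0.046, 3.14, 0.0]
contact_force: [0.6, 0.9, -0.3]
opening: 0.0623
finger_force: 0.0
```

move_arm:
  steps:
    - [[0,0,0.03],[0,0,0],-0.46]
    - [[0,0,0.03],[0,0,0],-0.46]
    - [[0,0,0.03],[0,0,0],-0.46]

```text
clock: 3.53
ee_pos: [0.4071, 0.1717, 0.0157]
ee_rot: [-0.046, -3.14, 0.0]
contact_force: [-0.2, -0.2, 0.1]
opening: 0.0623
finger_force: 0.0
```

move_arm:
  steps:
    - [[0,0,0.013],[0,0,0],-0.46]
    - [[0,0,0.013],[0,0,0],-0.46]
    - [[0,0,0.013],[0,0,0],-0.46]

```text
clock: 3.78
ee_pos: [0.4074, 0.1718, 0.0141]
ee_rot: [-0.046, -3.141, 0.0]
contact_force: [-0.5, -0.2, 0.0]
opening: 0.0623
finger_force: 0.0
```

move_arm:
  steps:
    - [[0,0,0.013],[0,0,0],-0.46]
    - [[0,0,0.013],[0,0,0],-0.46]
    - [[0,0,0.013],[0,0,0],-0.46]

```text
clock: 4.03
ee_pos: [0.4074, 0.1718, 0.0121]
ee_rot: [-0.046, -3.141, 0.0]
contact_force: [0.1, -0.2, -0.6]
opening: 0.0617
finger_force: 0.0
```

move_arm:
  steps:
    - [[0,0,0],[0,0,0],-0.36]
    - [[0,0,0],[0,0,0],-0.34]
    - [[0,0,0],[0,0,0],-0.33]
    - [[0,0,0],[0,0,0],-0.32]
    - [[0,0,0],[0,0,0],-0.32]
  force: 20

```text
clock: 4.45
ee_pos: [0.4075, 0.1719, 0.0123]
ee_rot: [0.046, 3.141, 0.0]
contact_force: [-0.5, -0.0, 0.6]
opening: 0.0566
finger_force: 0.0
```

move_arm:
  steps:
    - [[0,0,0],[0,0,0],-0.28]
    - [[0,0,0],[0,0,0],-0.26]
    - [[0,0,0],[0,0,0],-0.26]
    - [[0,0,0],[0,0,0],-0.26]
  force: 20

```text
clock: 4.78
ee_pos: [0.4076, 0.1719, 0.0123]
ee_rot: [0.046, 3.141, -0.0]
contact_force: [-0.1, 0.1, 0.0]
opening: 0.0538
finger_force: 0.0
```

Run:
```python
from h import *
s=monitor.observe(); print(s["opening"],s["finger_force"],s["contact_force"])
im=snap("side","side2"); print(eyes.recognise("dish","side"), w2px("side",[.4075,.172,.006]))
cv2.imwrite("pics/v2.png",cv2.resize(im[210:290,160:260],(800,640)[:2])[:600,:,::-1])
print(rel([*ring,.012]))
```

```text
0.05378711900323323 0.0 [-0.06630408  0.07263681  0.04663932]
[{'rect': [190.2, 257.2, 195.1, 265.8], 'p': 0.64}] [206.21598867 261.39023999]
[-0.539  1.011  0.002]
```

View pics/v2.png

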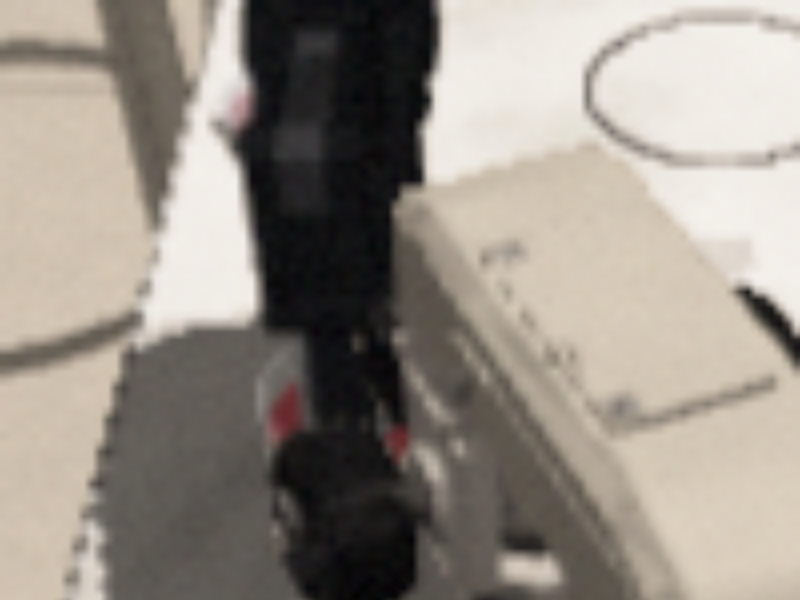

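The dish, pink at (285,405) and (397,440) in the crop, sits between the fingers. They don't report contact yet, so I'll close a little more.

move_arm:
  steps:
    - [[0,0,0],[0,0,0],-0.24]
    - [[0,0,0],[0,0,0],-0.22]
    - [[0,0,0],[0,0,0],-0.2]
    - [[0,0,0],[0,0,0],-0.2]
    - [[0,0,0],[0,0,0],-0.2]
  force: 20

```text
clock: 5.3
ee_pos: [0.4075, 0.1719, 0.0123]
ee_rot: [0.046, 3.141, -0.0]
contact_force: [-0.6, -0.5, 0.3]
opening: 0.0512
finger_force: 0.0
```

move_arm:
  steps:
    - [[0,0,0],[0,0,0],-0.46]
    - [[0,0,0],[0,0,0],-0.46]
    - [[0,0,0],[0,0,0],-0.46]
    - [[0,0,0],[0,0,0],-0.46]
    - [[0,0,0.02],[0,0,0],-0.46]
    - [[0,0,0.02],[0,0,0],-0.46]
    - [[0,0,0.02],[0,0,0],-0.46]

```text
clock: 5.88
ee_pos: [0.4072, 0.1718, 0.009]
ee_rot: [-0.046, -3.141, 0.0]
contact_force: [0.1, 0.3, 0.7]
opening: 0.0623
finger_force: 0.0
```

move_arm:
  steps:
    - [[0,0,0.01],[0,0,0],-0.46]
    - [[0,0,0.02],[0,0,0],-0.46]
    - [[0,0,0.02],[0,0,0],-0.46]

```text
clock: 6.13
ee_pos: [0.4072, 0.1718, 0.0059]
ee_rot: [-0.046, -3.141, 0.0]
contact_force: [-0.7, -0.4, 0.6]
opening: 0.0622
finger_force: 0.0
```

move_arm:
  steps:
    - [[0,0,0],[0,0,0],-0.36]
    - [[0,0,0],[0,0,0],-0.32]
    - [[0,0,0],[0,0,0],-0.3]
    - [[0,0,0],[0,0,0],-0.28]
    - [[0,0,0],[0,0,0],-0.28]
    - [[0,0,0],[0,0,0],-0.28]
  force: 20

```text
clock: 6.63
ee_pos: [0.4076, 0.1719, 0.0063]
ee_rot: [0.046, 3.141, -0.0]
contact_force: [0.6, -0.5, -0.2]
opening: 0.0544
finger_force: 0.0
```

move_arm:
  steps:
    - [[0,0,0],[0,0,0],-0.24]
    - [[0,0,0],[0,0,0],-0.22]
    - [[0,0,0],[0,0,0],-0.22]
    - [[0,0,0],[0,0,0],-0.22]
  force: 20

```text
clock: 6.97
ee_pos: [0.4075, 0.1719, 0.0063]
ee_rot: [0.046, 3.141, -0.0]
contact_force: [-0.3, -0.3, 0.1]
opening: 0.0522
finger_force: 0.0
```

Run:
```python
from h import *
s=monitor.observe(); print(s["opening"],s["finger_force"],s["contact_force"])
im=snap("side","side3"); t=snap("top","top3")
a=cv2.resize(im[235:275,180:220],(600,600),interpolation=cv2.INTER_CUBIC)
print(w2px("side",[.4075,.172,0]),w2px("side",[.3965,.2,.0]),w2px("side",[.38,.172,.0]))
cv2.imwrite("pics/v3.png",a[:,:,::-1])
```

```text
0.05216304100781438 0.0 [-0.28819191 -0.30089465  0.11407543]
[206.40571269 263.83998368] [202.10559558 254.6919557 ] [192.02627772 263.96888806]
```

View pics/v3.png

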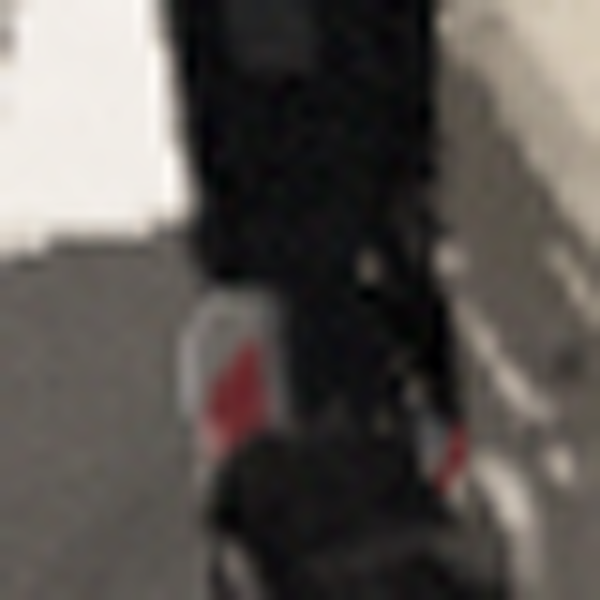

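move_arm:
  steps:
    - [[0,0,0],[0,0,0],-0.19]
    - [[0,0,0],[0,0,0],-0.16]
    - [[0,0,0],[0,0,0],-0.13]
    - [[0,0,0],[0,0,0],-0.1]
    - [[0,0,0],[0,0,0],-0.1]
    - [[0,0,0],[0,0,0],-0.1]
  force: 20

```text
clock: 7.57
ee_pos: [0.4075, 0.1719, 0.0063]
ee_rot: [-0.046, -3.141, 0.0]
contact_force: [0.2, 0.3, 0.2]
opening: 0.047
finger_force: 0.0
```

move_arm:
  steps:
    - [[0,0,0],[0,0,0],-0.46]
    - [[0,0,0],[0,0,0],-0.46]
    - [[0,0,0],[0,0,0],-0.46]
    - [[0,0,0],[0,0,0],-0.46]
    - [[0,0,0],[0,0,0],-0.46]
    - [[0,0,0.01],[0,0,0],-0.46]
    - [[0,0,0.02],[0,0,0],-0.46]
    - [[0,0,0.02],[0,0,0],-0.46]

```text
clock: 8.23
ee_pos: [0.4072, 0.1718, 0.0029]
ee_rot: [-0.046, -3.141, 0.0]
contact_force: [-0.3, -0.6, -0.1]
opening: 0.0625
finger_force: 0.0
```

move_arm:
  steps:
    - [[0,0,0.01],[0,0,0],-0.46]
    - [[0,0,0.01],[0,0,0],-0.46]
    - [[0,0,0.02],[0,0,0],-0.46]
    - [[0,0,0.02],[0,0,0],-0.46]

```text
clock: 8.57
ee_pos: [0.4074, 0.1718, 0.0]
ee_rot: [-0.046, -3.141, 0.0]
contact_force: [0.7, -0.3, -0.0]
opening: 0.0626
finger_force: 0.0
```

move_arm:
  steps:
    - [[0,0,0.01],[0,0,0],-0.46]
    - [[0,0,0.01],[0,0,0],-0.46]
    - [[0,0,0.02],[0,0,0],-0.46]
    - [[0,0,0.02],[0,0,0],-0.46]

```text
clock: 8.9
ee_pos: [0.4073, 0.1718, -0.003]
ee_rot: [-0.046, -3.141, 0.0]
contact_force: [-0.0, 0.1, 0.4]
opening: 0.0623
finger_force: 0.0
```

Run:
```python
from h import *
im=snap("side","side4"); t=snap("top","top4")
a=cv2.resize(im[200:280,160:240],(400,400),interpolation=cv2.INTER_CUBIC)
b=cv2.resize(t[190:270,280:360],(400,400),interpolation=cv2.INTER_CUBIC)
for y,z in((.203,0),(.203,.014),(.141,0),(.141,.014)):print(y,z,(w2px("side",[.4075,y,z])-[160,200])*5)
cv2.imwrite("pics/v4.png",np.hstack([a,b])[:,:,::-1])
```

```text
0.203 0 [239.06015063 268.45707052]
0.203 0.014 [236.97345371 240.24858696]
0.141 0 [224.48909388 373.60785632]
0.141 0.014 [222.11053164 344.35051574]
```

View pics/v4.png

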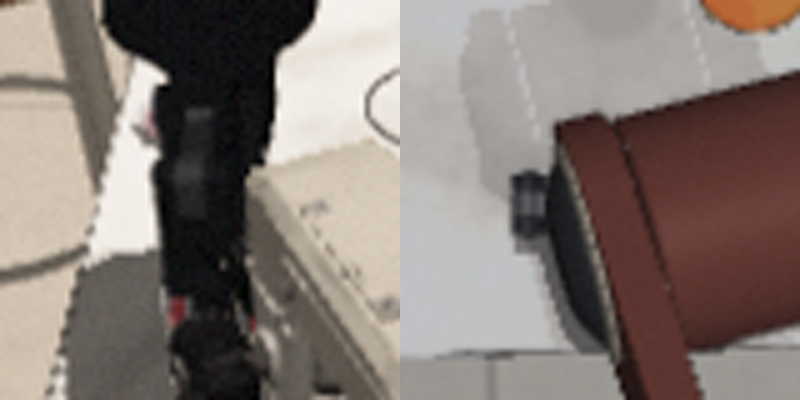

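Run:
```python
from h import *
for y in(.231,.217,.131,.117):
    for z in(.114,.128,.141): print(y,z,w2px("side",[.4075,y,z]).round(1))
a=cv2.imread("pics/side1.png"); 
cv2.imwrite("pics/v5.png",np.hstack([cv2.resize(a[150:280,170:235],(400,600)[:1]+(600,)),cv2.resize(cv2.imread("pics/side4.png")[150:280,170:235],(400,600))]))
```

```text
0.231 0.114 [205.6 196.9]
0.231 0.128 [205.1 190.5]
0.231 0.141 [204.7 184.4]
0.217 0.114 [204.9 200.7]
0.217 0.128 [204.4 194.2]
0.217 0.141 [204.  188.1]
0.131 0.114 [200.1 226.9]
0.131 0.128 [199.6 220. ]
0.131 0.141 [199.  213.4]
0.117 0.114 [199.3 231.7]
0.117 0.128 [198.7 224.7]
0.117 0.141 [198.1 218.1]
```

View pics/v5.png

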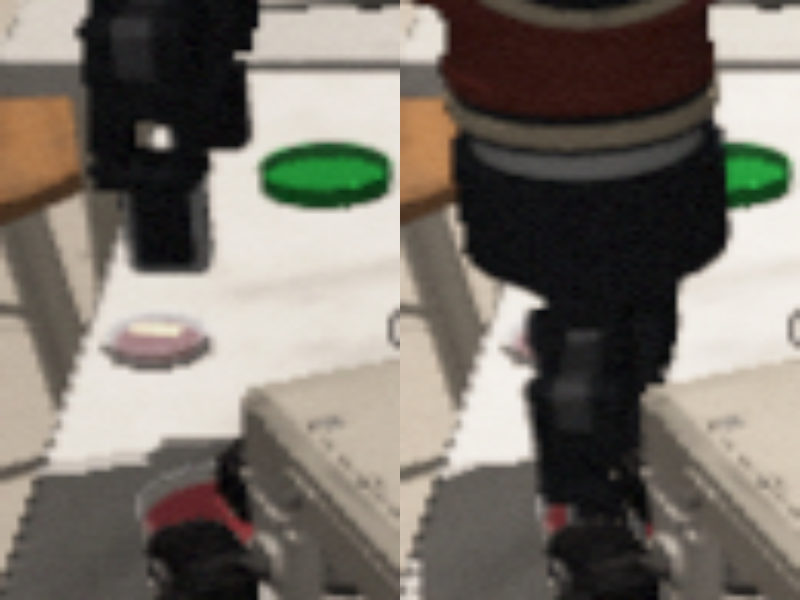

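Run:
```python
from h import *
for z in(.02,.05,.08):print(z,px2w("top",(302.5,230.5),z))
# v1 top: finger tip left edge
t=cv2.imread("pics/top1.png"); print("top1 z .128:",px2w("top",(220+562/2-.5,100+262/2),.15), px2w("top",(301,231),.19))
print([ (y,z,w2px("side",[.4075,y,z]).round(1)) for y in (.131,) for z in (.15,.155)])
```

```text
0.02 [0.40898654 0.23128978 0.02      ]
0.05 [0.40917465 0.23312299 0.05      ]
0.08 [0.40936276 0.23495621 0.08      ]
top1 z .128: [ 0.39987297 -0.1295264   0.15      ] [0.40922038 0.24440387 0.19      ]
[(0.131, 0.15, array([198.6, 208.8])), (0.131, 0.155, array([198.4, 206.2]))]
```

The left crop (hand high) shows the near fingertip at pixel (198,208). That puts it about 2 cm above the reported TCP, so my pads were passing over the dish. I'll open fully and feel for the bench.

move_arm:
  steps:
    - [[0,0,0],[0,0,0],-1]
    - [[0,0,0],[0,0,0],-1]
    - [[0,0,0],[0,0,0],-1]
    - [[0,0,0],[0,0,0],-1]
    - [[0,0,0.01],[0,0,0],-1]
    - [[0,0,0.02],[0,0,0],-1]
    - [[0,0,0.03],[0,0,0],-1]
    - [[0,0,0.03],[0,0,0],-1]

```text
clock: 9.67
ee_pos: [0.4071, 0.1718, -0.0077]
ee_rot: [-0.046, -3.14, 0.0]
contact_force: [-0.2, -0.0, 0.8]
opening: 0.0854
finger_force: 0.0
```

Run:
```python
from h import *
s=monitor.observe(); print(s["ee_pos"],s["opening"],s["contact_force"])
c=snap("side","side5"); t=snap("top","top5")
# fully-open frame: dark columns in side picture
g=c.max(2)[150:275,170:235]; 
for v in range(60,125,5): print(150+v,''.join('#' if p<45 else '+' if p<80 else '.' for p in g[v]))
```

```text
[ 0.40714724  0.17176912 -0.007663  ] 0.08539402650693524 [-0.16062648 -0.03587151  0.84689876]
210 .............+##################################+................
215 .....................+#######################....................
220 .....................+#######################....................
225 .....................#######################.....................
230 .....................+#####################+.....................
235 .....................######+#+#########..........................
240 .....................##################+.........................
245 .....................+#################+.........................
250 .....................+######++++#######+.........................
255 .....................+##################.........................
260 .....................+###############+###......++................
265 .........................+############+..........................
270 .......................+###############++++......................
```

move_arm:
  steps:
    - [[0,0,0.01],[0,0,0],-1]
    - [[0,0,0.02],[0,0,0],-1]
    - [[0,0,0.027],[0,0,0],-1]
    - [[0,0,0.027],[0,0,0],-1]

```text
clock: 10.1
ee_pos: [0.4073, 0.1718, -0.0116]
ee_rot: [-0.046, -3.141, 0.0]
contact_force: [-0.1, -0.6, -0.3]
opening: 0.0854
finger_force: 0.0
```

move_arm:
  steps:
    - [[0,0,0.01],[0,0,0],-1]
    - [[0,0,0.02],[0,0,0],-1]
    - [[0,0,0.02],[0,0,0],-1]

```text
clock: 10.35
ee_pos: [0.4072, 0.1718, -0.0146]
ee_rot: [-0.046, -3.141, 0.0]
contact_force: [0.7, -0.7, 0.7]
opening: 0.0852
finger_force: 0.0
```

move_arm:
  steps:
    - [[0,0,0.01],[0,0,0],-1]
    - [[0,0,0.013],[0,0,0],-1]
    - [[0,0,0.013],[0,0,0],-1]

```text
clock: 10.6
ee_pos: [0.4074, 0.1718, -0.0164]
ee_rot: [-0.046, -3.141, 0.0]
contact_force: [-1.2, -0.0, -1.1]
opening: 0.0851
finger_force: 0.0
```

move_arm:
  steps:
    - [[0,0,0.01],[0,0,0],-1]
    - [[0,0,0.013],[0,0,0],-1]
    - [[0,0,0.013],[0,0,0],-1]

```text
clock: 10.85
ee_pos: [0.4074, 0.1718, -0.0183]
ee_rot: [-0.046, -3.141, 0.0]
contact_force: [0.5, -0.2, 0.5]
opening: 0.0852
finger_force: 0.0
```

move_arm:
  steps:
    - [[0,0,0.01],[0,0,0],-1]
    - [[0,0,0.01],[0,0,0],-1]
    - [[0,0,0.01],[0,0,0],-1]

```text
clock: 11.1
ee_pos: [0.4074, 0.1718, -0.0197]
ee_rot: [-0.046, -3.141, 0.0]
contact_force: [0.7, -0.3, -0.3]
opening: 0.0854
finger_force: 0.0
```

move_arm:
  steps:
    - [[0,0,0],[0,0,0],-0.75]
    - [[0,0,0],[0,0,0],-0.65]
    - [[0,0,0],[0,0,0],-0.65]
    - [[0,0,0],[0,0,0],-0.65]

```text
clock: 11.43
ee_pos: [0.4076, 0.1719, -0.0196]
ee_rot: [0.046, 3.141, 0.0]
contact_force: [-0.6, 0.3, 0.4]
opening: 0.0705
finger_force: 0.0
```

move_arm:
  steps:
    - [[0,0,0],[0,0,0],-0.55]
    - [[0,0,0],[0,0,0],-0.5]
    - [[0,0,0],[0,0,0],-0.5]
    - [[0,0,0],[0,0,0],-0.5]

```text
clock: 11.77
ee_pos: [0.4084, 0.172, -0.0187]
ee_rot: [0.046, 3.14, 0.0]
contact_force: [-0.5, -0.7, 5.0]
opening: 0.0639
finger_force: 2.5
```

move_arm:
  steps:
    - [[0,0,-0.02],[0,0,0],-0.5]
    - [[0,0,-0.033],[0,0,0],-0.5]
    - [[0,0,-0.04],[0,0,0],-0.5]
    - [[0,0,-0.04],[0,0,0],-0.5]

```text
clock: 12.1
ee_pos: [0.4076, 0.1719, -0.0134]
ee_rot: [0.046, 3.141, 0.0]
contact_force: [-0.7, -0.6, -0.1]
opening: 0.064
finger_force: 0.0
```

move_arm:
  steps:
    - [[0,0,0],[0,0,0],-0.42]
    - [[0,0,0],[0,0,0],-0.36]
    - [[0,0,0],[0,0,0],-0.34]
    - [[0,0,0],[0,0,0],-0.32]
    - [[0,0,0],[0,0,0],-0.3]
    - [[0,0,0],[0,0,0],-0.28]
    - [[0,0,0],[0,0,0],-0.26]
    - [[0,0,0],[0,0,0],-0.26]
  force: 20

```text
clock: 12.77
ee_pos: [0.4075, 0.1719, -0.0135]
ee_rot: [-0.046, -3.141, 0.0]
contact_force: [-1.2, 0.5, 1.8]
opening: 0.054
finger_force: 16.3
```

move_arm:
  steps:
    - [[-0.02,0.04,0],[0,0,0],-0.26]
    - [[-0.06,0.11,0],[0,0,0],-0.26]
    - [[-0.11,0.2,0],[0,0,0],-0.26]
    - [[-0.16,0.3,0],[0,0,0],-0.26]
    - [[-0.2,0.38,0],[0,0,0],-0.26]
    - [[-0.24,0.45,0],[0,0,0],-0.26]
    - [[-0.26,0.49,0],[0,0,0],-0.26]
    - [[-0.27,0.5,0],[0,0,0],-0.26]

```text
clock: 13.43
ee_pos: [0.4505, 0.2464, -0.0135]
ee_rot: [-0.044, -3.141, 0.0]
contact_force: [-3.0, -2.0, 6.2]
opening: 0.0538
finger_force: 16.8
```

Run:
```python
from h import *
s=monitor.observe(); print(s["ee_pos"],s["opening"],s["finger_force"],s["contact_force"],rel([*ring,-.0135]))
c=snap("side","side6"); t=snap("top","top6")
print(eyes.recognise("dish","side"),w2px("side",[*s["ee_pos"][:2],.013]))
cv2.imwrite("pics/v6.png",np.hstack([cv2.resize(c[180:270,190:280],(400,400)),cv2.resize(t[170:250,240:320],(400,400))])[:,:,::-1])
```

```text
[ 0.45051537  0.24642576 -0.01353651] 0.05384924310300912 16.78570032119751 [-3.01540032 -2.00640222  6.16674621] [-0.267  0.505 -0.   ]
[] [230.16976641 235.30221459]
```

View pics/v6.png

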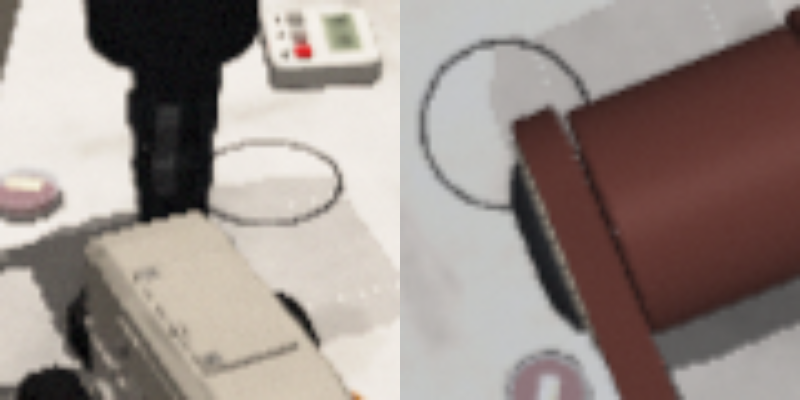

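The hand and dish are halfway to the ring, and the timer and small dish haven't moved. I'll continue.

move_arm:
  steps:
    - [[-0.02,0.04,0],[0,0,0],-0.26]
    - [[-0.06,0.11,0],[0,0,0],-0.26]
    - [[-0.11,0.2,0],[0,0,0],-0.26]
    - [[-0.16,0.3,0],[0,0,0],-0.26]
    - [[-0.2,0.38,0],[0,0,0],-0.26]
    - [[-0.24,0.45,0],[0,0,0],-0.26]
    - [[-0.26,0.49,0],[0,0,0],-0.26]
    - [[-0.267,0.505,0],[0,0,0],-0.26]

```text
clock: 14.25
ee_pos: [0.4927, 0.3202, -0.0135]
ee_rot: [0.045, 3.141, -0.001]
contact_force: [-0.7, -2.7, 6.0]
opening: 0.054
finger_force: 16.7
```

Run:
```python
from h import *
s=monitor.observe(); print(s["ee_pos"],s["opening"],s["finger_force"],s["contact_force"])
c=snap("side","side7"); t=snap("top","top7")
print("side",eyes.recognise("dish","side"))
h=cv2.cvtColor(c,cv2.COLOR_RGB2HSV); P=lambda x,y,z:w2px("side",[x,y,z]).round(1)
x,y=ring; print("dish if centred, top: L,R,near,far",P(x-.0275,y,.013),P(x+.0275,y,.013),P(x,y-.0275,.0),P(x,y+.0275,.013))
print("pink side",pink(c,(205,195,300,245)))
m=((h[...,0]>160)|(h[...,0]<8))&(h[...,1]>60)&(h[...,2]>60); g=c.max(2)
for v in range(204,240): print(v,''.join('P' if m[v,u] else '#' if g[v,u]<70 else '+' if g[v,u]<130 else '.' for u in range(215,290)))
```

```text
[ 0.49272683  0.32019676 -0.01351058] 0.0540468832888147 16.713808178901672 [-0.74420641 -2.73127908  5.98024484]
side [{'rect': [210.9, 181.2, 234.0, 194.9], 'p': 0.83}, {'rect': [235.6, 214.5, 263.3, 226.6], 'p': 0.51}]
dish if centred, top: L,R,near,far [238.1 215.5] [262.8 215.3] [250.5 227.3] [250.4 208.9]
pink side (array([260.33333333, 216.66666667]), array([55, 21,  2,  2,  3], dtype=int32))
204 .............................+###########+.................................
205 .............................+###########..................................
206 .............................+###########..................................
207 .............................############..................................
208 .............................############..................................
209 .............................############..................................
210 .....................+.++....############..................................
211 ....................+....++++#############.................................
212 ............+++....+.++++++++#############+..........
[... 1482 characters left out ...]
..........+++++++++++++++++++.+++..+++......................
232 ..........................+++++++++++++++.++.+++++++++.....................
233 ..........................+++++++++++++++.+++++++++++++....................
234 ...........................++++++++++++++++++++++++++......................
235 ............................++++++++++++++++++++++.........................
236 .............................+++++++++++++++++++++.........................
237 ..............................+++++++++++++++++++..........................
238 ...............................+++++++++++++++++...........................
239 ...............................+++++++++++++++.............................
```

move_arm:
  steps:
    - [[0,0,0],[0,0,0],-0.32]
    - [[0,0,0],[0,0,0],-0.4]
    - [[0,0,0],[0,0,0],-0.5]
    - [[0,0,0],[0,0,0],-0.5]
    - [[0,0,0],[0,0,0],-0.5]

```text
clock: 14.82
ee_pos: [0.4921, 0.3199, -0.0139]
ee_rot: [-0.046, -3.141, 0.0]
contact_force: [-0.6, -0.2, -0.9]
opening: 0.0643
finger_force: 0.0
```

move_arm:
  steps:
    - [[0,0,-0.05],[0,0,0],-0.5]
    - [[0,0,-0.15],[0,0,0],-0.5]
    - [[0,0,-0.35],[0,0,0],-0.5]
    - [[0,0,-0.6],[0,0,0],-0.5]
    - [[0,0,-0.8],[0,0,0],-0.5]
    - [[0,0,-1],[0,0,0],-0.5]
    - [[0,0,-1],[0,0,0],-0.5]

```text
clock: 15.4
ee_pos: [0.4966, 0.3223, 0.1454]
ee_rot: [0.046, 3.129, 0.01]
contact_force: [0.8, 0.2, 0.9]
opening: 0.0641
finger_force: 0.0
```

move_arm:
  steps:
    - [[0.6,-0.6,0],[0,0,0],-0.5]
    - [[0.6,-0.8,0],[0,0,0],-0.5]
    - [[0.6,-0.8,0],[0,0,0],-0.5]
    - [[0.6,-0.8,0],[0,0,0],-0.5]
    - [[0.6,-0.8,0],[0,0,0],-0.5]
    - [[0.6,-0.8,0],[0,0,0],-0.5]

```text
clock: 15.9
ee_pos: [0.3986, 0.2023, 0.1365]
ee_rot: [0.048, 3.14, 0.001]
contact_force: [0.9, -0.3, 0.2]
opening: 0.064
finger_force: 0.0
```

Run:
```python
from h import *
s=monitor.observe(); print(s["ee_pos"])
t=snap("top","top8"); c=snap("side","side8")
for q in("dish","timer","small_dish"): print(q,[(d["p"],d["rect"]) for d in eyes.recognise(q,"top")])
p,st=pink(t,(235,170,300,225)); print(p,st,"dish",px2w("top",p,.008),"ring px",w2px("top",[*ring,0]))
big=np.hstack([cv2.resize(t[110:220,200:320],(400,367)),cv2.resize(c[170:280,220:340],(400,367))]); cv2.imwrite("pics/v8.png",big[:,:,::-1])
```

```text
[0.39861729 0.20231352 0.13647536]
dish [(0.89, [245.7, 182.6, 275.9, 207.7]), (0.83, [184.9, 216.8, 209.1, 240.4]), (0.62, [335.0, 170.0, 366.1, 199.7])]
timer [(0.67, [187.8, 166.4, 221.5, 195.6])]
small_dish [(0.65, [260.7, 241.0, 278.4, 258.7])]
[261.39855072 193.1763285 ] [ 15  12  24  23 414] dish [0.4930481  0.31836752 0.008     ] ring px [260.30835139 193.62998426]
```

move_arm:
  steps:
    - [[-0.2,0.1,0],[0,0,0],-0.4]
    - [[-0.45,0.3,0],[0,0,0],-0.4]
    - [[-0.7,0.5,0],[0,0,0],-0.4]
    - [[-0.9,0.7,0],[0,0,0],-0.4]
    - [[-0.9,0.8,0],[0,0,0],-0.4]
    - [[-0.9,0.8,0],[0,0,0],-0.4]

```text
clock: 16.65
ee_pos: [0.5398, 0.323, 0.1357]
ee_rot: [0.042, 3.141, 0.002]
contact_force: [-0.4, -0.7, -0.2]
opening: 0.0596
finger_force: 0.0
```

Run:
```python
from h import *
print(monitor.observe()["ee_pos"],rel([.599,.319,.10],[.03,1]))
t=cv2.imread("pics/top8.png").max(2)
for v in range(125,160): print(v,''.join('#' if p<60 else '+' if p<100 else '.' for p in t[v,235:315]))
for x,y,z in((-.015,.006,.082),(.007,-.006,.082),(0,0,.046),(.02,-.03,.046)):print(w2px("top",[ring[0]+.11+x+.03*-y*-1,ring[1]-.0033+y-.03*x,z]).round(1))
```

```text
[0.53984603 0.32302161 0.13565031] (array([-0.395, -0.017,  0.238]), np.float64(0.004))
125 .................+++++++++++++++++++++++++++++++++++++..+++++++.................
126 ................+++++++++++++++++++++++++++++#+++++++++++++++++.................
127 ................++++++++++++++++..........+++++++++++++++++++++.................
128 ................................................................................
129 ................................................................................
130 ................................................................................
131 ................................................................................
132 ................................................................................
133 .......................................+........................................
134 .........................+.............+.............++.........................
135 .........................+.............+.............++.........................
136 ......................+#+.#+...........+.............++..................
[... 1318 characters left out ...]
.................................................
153 ................................................................................
154 ................................................................................
155 ................................................................................
156 ................................................................................
157 ................................................................................
158 ................................................................................
159 ................................................................................
[256.6 144.8]
[262.4 134.2]
[260.  140.8]
[274.1 131.6]
```

move_arm:
  steps:
    - [[-0.2,-0.01,0],[0,0,0],-0.4]
    - [[-0.39,-0.02,0.1],[0,0,0],-0.4]
    - [[-0.39,-0.02,0.24],[0,0,0],-0.4]
    - [[-0.39,-0.02,0.24],[0,0,0],-0.4]
    - [[-0.39,-0.02,0.24],[0,0,0],-0.4]

```text
clock: 17.07
ee_pos: [0.5943, 0.3138, 0.0979]
ee_rot: [-0.045, -3.136, 0.003]
contact_force: [0.8, -0.1, 0.3]
opening: 0.0595
finger_force: 0.0
```

Run:
```python
from h import *
print(monitor.observe()["ee_pos"],rel([.598,.319,.043],[.03,1]))
c=snap("side","side9"); t=snap("top","top9")
for n,(x,y,z) in dict(tabtop=(.5987,.3178,.082),nearpad=(.599,.289,.10+.018),farpad=(.599,.349,.118)).items():print(n,w2px("side",[x,y,z]).round(1))
cv2.imwrite("pics/v9.png",np.hstack([cv2.resize(c[150:250,250:350],(400,400)),cv2.resize(t[90:190,210:310],(400,400))])[:,:,::-1])
```

```text
[0.59426133 0.31382034 0.09790241] (array([-0.026,  0.036,  0.366]), np.float64(0.001))
tabtop [300.  188.7]
nearpad [302.7 180.1]
farpad [299.5 167.1]
```

View pics/v9.png

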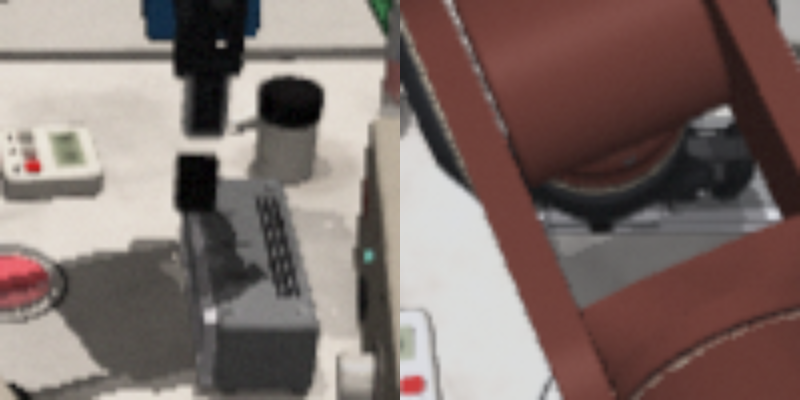

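The near fingertip at crop (205,133) hangs above the black tab at (195,157) and lines up with it. The dish is in its ring at the left.

move_arm:
  steps:
    - [[0,-0.01,0.05],[0,0,0],-0.4]
    - [[0,-0.01,0.13],[0,0,0],-0.4]
    - [[0,-0.01,0.21],[0,0,0],-0.4]
    - [[0,-0.01,0.28],[0,0,0],-0.4]
    - [[0,-0.01,0.34],[0,0,0],-0.4]
    - [[0,-0.01,0.38],[0,0,0],-0.4]
    - [[0,-0.01,0.38],[0,0,0],-0.4]

```text
clock: 17.75
ee_pos: [0.5942, 0.3121, 0.0406]
ee_rot: [-0.046, -3.137, 0.002]
contact_force: [0.7, -0.9, -0.9]
opening: 0.0599
finger_force: 0.0
```

move_arm:
  steps:
    - [[0,0,0],[0,0,0],-0.1]
    - [[0,0,0],[0,0,0],0.2]
    - [[0,0,0],[0,0,0],0.4]
    - [[0,0,0],[0,0,0],0.5]
    - [[0,0,0],[0,0,0],0.55]
    - [[0,0,0],[0,0,0],0.6]
    - [[0,0,0],[0,0,0],0.6]
    - [[0,0,0],[0,0,0],0.6]

```text
clock: 18.42
ee_pos: [0.5965, 0.3135, 0.0445]
ee_rot: [0.045, 3.139, 0.002]
contact_force: [1.3, 4.3, 2.8]
opening: 0.0171
finger_force: 2.4
```

move_arm:
  steps:
    - [[0,0.015,-0.01],[0,0,0],0.6]
    - [[0,0.025,-0.02],[0,0,0],0.6]
    - [[0,0.025,-0.02],[0,0,0],0.6]

```text
clock: 18.67
ee_pos: [0.5954, 0.3165, 0.0458]
ee_rot: [-0.046, -3.14, 0.0]
contact_force: [1.3, 4.5, -0.2]
opening: 0.0171
finger_force: 2.2
```

Run:
```python
from h import *
s=monitor.observe(); print(s["ee_pos"],s["contact_force"],s["finger_force"],s["opening"],rel([.598,.3175,.045],[.03,1]))
```

```text
[0.59541389 0.31652073 0.04582195] [ 1.33558259  4.51669509 -0.19101049] 2.1967025846242905 0.017120993392498892 (array([-0.017,  0.007,  0.005]), np.float64(0.001))
```

move_arm:
  steps:
    - [[-0.01,0.01,0],[0,0,0],0.6]
    - [[-0.015,0.02,0],[0,0,0],0.6]
    - [[-0.015,0.02,0],[0,0,0],0.6]

```text
clock: 18.92
ee_pos: [0.5982, 0.3186, 0.0459]
ee_rot: [-0.046, -3.14, 0.003]
contact_force: [-1.2, -0.5, -0.2]
opening: 0.0171
finger_force: 0.0
```

move_arm:
  steps:
    - [[0,0,0],[0,0,0],0.65]
    - [[0,0,0],[0,0,0],0.7]
    - [[0,0,0],[0,0,0],0.75]
    - [[0,0,0],[0,0,0],0.8]
    - [[0,0,0],[0,0,0],0.9]
    - [[0,0,0],[0,0,0],1]
    - [[0,0,0],[0,0,0],1]
    - [[0,0,0],[0,0,0],1]
  force: 50

```text
clock: 19.58
ee_pos: [0.5981, 0.3194, 0.0463]
ee_rot: [-0.046, -3.141, 0.0]
contact_force: [0.2, 0.5, -0.1]
opening: 0.0111
finger_force: 49.0
```

move_arm:
  steps:
    - [[0,-0.02,0],[0,0,0],1]
    - [[0,-0.06,0],[0,0,0],1]
    - [[0,-0.1,0],[0,0,0],1]
    - [[0,-0.14,0],[0,0,0],1]
    - [[0,-0.18,0],[0,0,0],1]
    - [[0,-0.2,0],[0,0,0],1]
    - [[0,-0.2,0],[0,0,0],1]

```text
clock: 20.17
ee_pos: [0.5974, 0.2905, 0.0463]
ee_rot: [0.047, 3.14, 0.005]
contact_force: [1.7, 8.6, -2.7]
opening: 0.0113
finger_force: 48.8
```

Run:
```python
from h import *
s=monitor.observe(); print(s["ee_pos"],s["contact_force"],s["finger_force"],s["opening"])
c=snap("side","side10"); t=snap("top","top10")
print("dish?",eyes.recognise("dish","side"),eyes.recognise("timer","side"),eyes.recognise("small_dish","side"))
L=lambda y,z,x=.0:w2px("side",[ring[0]+.11+x+.03*y,ring[1]-.0033+y-.03*x,z])
print("tab bottom expected half/shut",L(-.036,.05,-.015),L(-.006,.05,-.015))
g=c.max(2)
for v in range(178,232): print(v,''.join('#' if p<50 else '+' if p<100 else '.' for p in g[v,285:335]))
```

```text
[0.5974211  0.29047823 0.04631016] [ 1.72672425  8.64586382 -2.74952437] 48.78540337085724 0.011286831179098596
dish? [{'rect': [235.6, 213.9, 260.1, 227.6], 'p': 0.95}, {'rect': [213.0, 181.2, 231.4, 194.5], 'p': 0.53}] [{'rect': [245.7, 180.3, 274.9, 201.5], 'p': 0.66}] [{'rect': [190.3, 216.6, 202.2, 226.5], 'p': 0.67}, {'rect': [292.1, 204.8, 298.6, 214.7], 'p': 0.63}]
tab bottom expected half/shut [295.26783259 210.37480003] [294.27475851 202.95862747]
178 ..........#################+..###############.....
179 ..........##################..###############.....
180 ..........+#################++++############......
181 ..........+#################+++++++#######++......
182 ..........+################+..+++.++++++++........
183 ..........+################...+++..........+......
184 ..........+################...++..........++......
185 ...........################...+++.........++......
186 ...........+##############+...+...................
187 ...........+##############....+...........+.......
188 ...........+##############....+.+.........+.......
189 ...........+##############...
[... 1631 characters left out ...]
+.++++++##########+....+++#+#...........
220 +++++++.....++++.+#########+#+...+#+#.++..........
221 ++++++.....++++++++###+######+.+++#+#+++..........
222 ++++++.....++++++.+#######+#++++#+#++#++..........
223 +++++++.....+++++.+################+##+#+.........
224 ++++++++....+++++++#++###+#########.++.+..........
225 +++++++++....++++++#######+#######+...............
226 +++++++++....++++++###+####+++++++++..............
227 ++++++++++..++++++++#+++++++++++..................
228 +++++++++++.++++++++#++++++++++...................
229 +++++++++++++++++++++++++++++++...................
230 +++++++++++++++++..+++++++++++....................
231 +++++++++++++++++++++++++++++.....................
```

The spring force of 8.6 N, the 29 mm of travel and the tab bottom at row 210 all agree with half open. The dish is still in the ring.

move_arm:
  steps:
    - [[0,0,0],[0,0,0],1]
    - [[0,0,0],[0,0,0],1]
    - [[0,0,0],[0,0,0],1]
    - [[0,0,0],[0,0,0],1]

```text
clock: 20.75
ee_pos: [0.5974, 0.2911, 0.0463]
ee_rot: [0.046, 3.14, 0.006]
contact_force: [2.1, 7.9, -2.1]
opening: 0.0106
finger_force: 48.8
```

Run:
```python
from h import *
s=monitor.observe(); print(s["ee_pos"],s["contact_force"],s["finger_force"],s["opening"])
print(order.hand_in())
```

```text
[0.59744924 0.2910563  0.04632944] [ 2.09090733  7.93306907 -2.14541506] 48.80603849887848 0.010619849778177608
the job is handed in; nothing more can be done
None
```

I slid the dish along the bench into the ring (about 3 mm off centre by the camera), then gripped the shutter tab, slid it to about half open (28–29 mm of travel, 8 N spring force) and handed in at about 21 s while still holding it; hand-in gave no verdict. While closing on the tab, a finger pushed the shutter a few mm open for about half a second, after the dish was already in the ring, and I then backed off and re-gripped.

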